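# Hang the weighing pan on the spring scale and tare it

### The job

Put the steel weighing pan back on the hanging spring scale: lift it by one of its black side grips, bring the top of its wire bail gently onto the hook, ease the pan down slowly (a few centimetres a second) until the spring carries its whole weight, and only then let go, so that it neither drops nor bounces nor is pulled down. When the pan hangs still, turn the black tare knob on top of the scale until the zero mark of the dial stands at the needle's tip, then let go and leave the pan hanging. Do not disturb the things standing around.

Things in the scene. Friction and masses are not known exactly. Their poses are not given: they have to be found in the camera images.
- weighing_pan: loose round steel pan, 140 mm across, 28 mm deep, with two black grips and a stiff (not hinged) triangular wire bail. Origin: centre of its underside, z up. Grips along its own +x and -x, bail in its own y-z plane; a half turn makes no difference. Its weight differs from pan to pan (0.15 to 0.5 kg) and is balanced under the bail's top
- bail_top (a point): middle of the wire (5 mm thick) at the top of the pan's bail, 89 mm above the pan's underside, over its centre; the bail falls away at about 37 degrees to both sides
- grip_a (a point): middle of the pan's grip on its -x side, 94 mm from its axis, 23 mm above its underside: a bar 42 mm long (radially), 14 mm wide, 16 mm high, to be pinched across its width from above. A pan held there may droop a few degrees between the fingers
- grip_b (a point): middle of the like grip on the pan's +x side
- scale_stand: fixed stand with the spring scale: foot plate 205 x 150 x 12 mm (28 mm before to 178 mm behind the hook's axis), column 22 mm thick 145 mm behind it, round white drum 96 mm across, 36 mm deep, on the hook's axis, its centre 258 mm high. Origin on the table straight below the hook; the dial and the hook's open side face its own -x, y is level across, z up
- hook_seat (a point): where the middle of the bail's wire lies when it rests in the hook; sinks with the hook. Hook of 6 mm wire in the stand's x-z plane: tip 14 mm before this point, its end 14 mm above it; behind, the wire rises and bends back to the axis 36 mm above it. The bail goes in from the front along the stand's +x, bail_top 18 to 24 mm above this point, then down
- scale_hook (a joint): how far the hook is pulled down, m: 0 unloaded (against its upper stop), 0.068 at its lower stop. Spring of about 85 N/m (a pan of 0.15 to 0.5 kg sinks it 18 to 58 mm), lightly damped: a bouncing pan needs 2 to 3 s to come to rest
- dial_center (a point): centre of the dial on the drum's front, 258 mm high
- needle_tip (a point): tip of the black needle, 33 mm from dial_center. It stands straight up with the hook unloaded and turns clockwise, seen from the front, 0.04 rad for each mm the hook sinks
- zero_mark (a point): the dial's zero mark, a thick black T-shaped bar 33 mm from dial_center, in the needle tip's plane; the other divisions are thin lines 10 degrees apart. Turns with the dial's face
- tare_knob (a joint): turn of the tare knob, rad, positive clockwise seen from above, from -0.6 to 1.7; it stays where it is left. One rad of knob turns the dial's face 2 rad clockwise seen from the front
- knob_grip (a point): middle of the ribbed black tare knob on top of the drum: upright cylinder 30 mm across and 24 mm high, its axis the hook's axis, its top 336 mm above the table
- sample_jar_1: small lidded jar, 62 mm across, 75 mm high, origin under its centre: leave alone
- kitchen_timer: round red and white timer, 66 mm across, 57 mm high, origin under its centre: leave alone
- marker_pen: pen, 135 mm long, lying on the table: leave alone
Not all that is in view belongs to the job. What is shaped like the weighing_pan but turquoise is not meant.

How it is judged:
By the outcome, as a careful person would: the job done as asked, in the order asked, and still so for the second after the job is handed in, with the robot touching nothing.
It also fails if it takes over 61 s, if anything falls off the work surface, if the arm or the gripper's body presses on something with over 40 N, if the wrist force passes 120 N, or if a joint passes its speed limit or range.

### The arm

A 6-joint arm with a two-finger parallel gripper is mounted at the origin on a cart in front of the work surface, level with it; the furniture and walls round the work are solid. World frame = base frame: x ahead of the robot, y to its left, z up, the work surface at z = 0. Lengths are in m, angles in degrees, forces in N, time in s.
With the tool pointing down it reaches from about 0.325 to 0.775 m from the base axis. Payload 9.3 kg.
Tool frame: the origin (TCP) lies at the very end of the fingers, on their centre line; the grasp point (between the pads) lies 19 mm behind it (tcp_to_grasp is the distance from the TCP to the grasp point, in m); z points along the fingers, y is the line along which they close (so a half turn about z gives the same grasp; the last joint's range is limited). The gripper opens to 85 mm and grips with 20 to 120 N. Pads are 22 mm wide; open, the fingers measure 114 mm over their backs; the gripper's body (76 mm by 85 mm) begins 54 mm behind the grasp point. The pads swing forward as they close: fully open they stand 13 mm farther back than shut.
Start: joints at [-74.462, 14.817, 1.232, 76.415, 0, 81.257], TCP at [0.226, -0.501, 0.231] pointing down, gripper open.
Joint ranges: [-174.27, 174.27], [-52.1, 104.24], [-59.71, 78.15], [-110.17, 111.67], [-87.03, 83.33], [-180, 180]. Speed limits (degrees/s): [127.2, 127.2, 159.86, 180, 180, 180].

### API

Orientations are given as [roll, pitch, yaw] about the fixed x, y, z axes, in that order (R = Rz(yaw) Ry(pitch) Rx(roll)).
In Python, from plant import get_obs, capture, camera_model, close_job, tcp_to_grasp gives the robot as it stands.
- The arm moves only by the tool servo_tool, never from a script. Its argument "rows" is a list of rows, each an object with "dp": the shift along the world's x, y, z in cm, a list of three; "twist": the turn, a rotation vector about the world's x, y, z in degrees, a list of three; "jaw": the finger opening in cm, from 0 to 8.54. A call has 1 to 12 rows; each row is the pose to reach, as a shift and turn from the pose commanded when the call began; what a row does not reach only later rows make up. A row lasts 1/10 s, in which the tool goes at most 50 mm and 8.59 degrees, less where a joint would pass 70% of its speed; a pose out of reach is approached as far as the arm can. A call with a gripper value outside its range is refused whole. The fingers move at their own pace and stop on an object; "squeeze" is the grip in N (left out, the last holds). Time passes only in rows, so rows that repeat a pose let the fingers close. It gives the time, the measured TCP pose, the force, the opening and the grip force at its end, in the units of the state.
- get_obs(): the state, without advancing time (a new reading comes with each control period).
- capture(name): name is "side" or "top" or "wrist"; returns the picture (400x640x3 uint8, red, green, blue); there is no depth.
- camera_model(name): a dict with "camera_matrix" (3x3 intrinsics, pixels), "xyz" and "rotation" of the camera in the world. Camera axes: x right, y down, z forward; pixel columns grow to the right and rows downward; lengths in m; the calibration is good to about 2 mm. The wrist camera is an equidistant fisheye: a pixel r from the principal point sees the ray r / f radians off the axis. A picture is of the moment at which its call begins: read the wrist's pose just before it. camera_model takes no time and is no camera call; for the wrist camera it gives the pose at the moment of the call.
- close_job(): hands the job in; it is judged then, once.
The state is a dict: "time": time; "qpos": joint angles; "dq": joint speeds; "effort": joint torques, N m; "position": TCP position; "eef_rot": TCP orientation; "contact_force": force on the tool from outside, world axes, zero at the start; "wrist_torque": the same for the moment, N m; "gripper_width": finger opening in m; "gripper_force": force on a finger pad.
Only numpy, scipy, OpenCV 4.12 (cv2) and the standard library are available. Lean on these libraries where they do the work, as an engineer would, in place of code of your own. Each camera call takes 0.05 s, during which the arm holds its last target. There are 200 camera calls.

## Working session

There is one attempt and no reset: what is moved stays moved. The work goes in short steps, Python scripts to look and compute and a tool call to move; the robot and the scene stay as the last step left them, time stands still between calls to the robot, and variables do not carry over. Pictures are saved under pics/ and viewed, at most 10 in all, crops included, and the job is handed in when it is done.

Besides the shell and the picture viewer there is one more tool, called after "Emit:" by a JSON object that holds its "name" and its "arguments", one argument or row to a line. servo_tool: Moves the arm, as the interface text tells. Its arguments: {"type":"object","properties":{"rows":{"type":"array"},"squeeze":{"type":"number"}},"required":["rows"]}

```bash
ls; mkdir -p pics
python3 - <<'E'
from plant import *
import cv2,json,numpy as np
np.set_printoptions(precision=4,suppress=True)
o=get_obs();print(o, tcp_to_grasp)
for n in("side","top"):
    im=capture(n);cv2.imwrite(f"pics/{n}0.png",im[:,:,::-1]);print(n,camera_model(n))
E
```

```text
pics
{'time': 0.0, 'qpos': array([-74.4609,  14.8514,   1.1871,  76.4147,   0.0007,  81.2564]), 'dq': array([ 0.101 ,  0.0561, -0.0318,  0.0543, -0.0352, -0.1007]), 'effort': array([ -0.0011, -55.5642,  34.4521,   0.0137,  -0.    ,   0.    ]), 'position': array([ 0.2261, -0.5011,  0.2306]), 'eef_rot': array([-179.922 ,   -0.0127,   24.2828]), 'contact_force': array([-0.1399, -0.5396, -0.183 ]), 'wrist_torque': array([ 0.0033,  0.0603, -0.0048]), 'gripper_force': 0.0, 'gripper_width': 0.08482455402995277} 0.0187
side {'camera_matrix': array([[367.8087,   0.    , 316.1093],
       [  0.    , 367.8087, 203.588 ],
       [  0.    ,   0.    ,   1.    ]]), 'xyz': array([ 0.5522, -1.1888,  0.9131]), 'rotation': array([-121.623 ,    1.1507,   -2.0913])}
top {'camera_matrix': array([[517.3248,   0.    , 321.2839],
       [  0.    , 517.3248, 193.4507],
       [  0.    ,   0.    ,   1.    ]]), 'xyz': array([ 0.3648, -0.0598,  1.6978]), 'rotation': array([-172.8135,   -0.1418,  -89.469 ])}
```

View pics/side0.png

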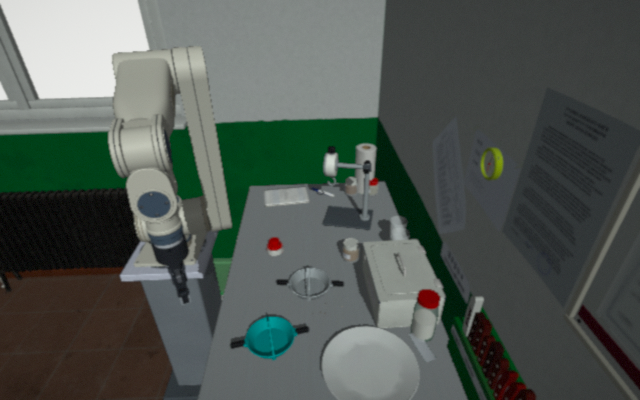

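View pics/top0.png

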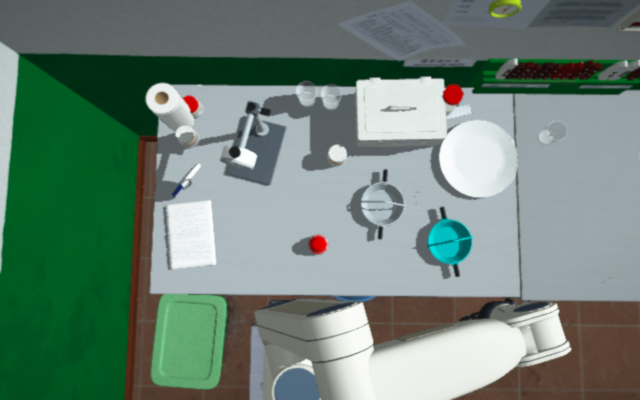

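Both views show the steel pan at top (382,204) / side (310,283), with black grips at top (385,175) and (380,233). The turquoise look-alike is at top (450,242) / side (270,337). The grey pan is the one meant because it is steel and not turquoise. The scale's knob is at top (235,152) and its foot plate around (255,152). I'll confirm with an enlarged crop.

```bash
cat > h.py <<'E'
from plant import *
import cv2,numpy as np
from scipy.spatial.transform import Rotation as Rn
np.set_printoptions(precision=4,suppress=True)
def cam(n):
    m=camera_model(n);return m["camera_matrix"],np.array(m["xyz"]),Rn.from_euler('xyz',m["rotation"],degrees=True).as_matrix()
def ray(c,uv,fish=False):
    K,t,R=c;d=np.array([(uv[0]-K[0,2])/K[0,0],(uv[1]-K[1,2])/K[1,1],1.])
    if fish:
        r=np.hypot(*d[:2]);d=np.array([*(d[:2]/max(r,1e-9)*np.sin(r)),np.cos(r)])
    d=R@d;return t,d/np.linalg.norm(d)
def onz(c,uv,z,fish=False):
    t,d=ray(c,uv,fish);return t+d*(z-t[2])/d[2]
def proj(c,p,fish=False):
    K,t,R=c;q=R.T@(np.asarray(p,float)-t)
    if fish:
        r=np.hypot(*q[:2]);th=np.arctan2(r,q[2]);xy=q[:2]/max(r,1e-9)*th
    else: xy=q[:2]/q[2]
    return xy*[K[0,0],K[1,1]]+[K[0,2],K[1,2]]
def crop(im,x,y,w,h,s): return cv2.resize(im[y:y+h,x:x+w],None,fx=s,fy=s,interpolation=cv2.INTER_CUBIC)
E
python3 - <<'E'
from h import *
T=cv2.imread("pics/top0.png");S=cv2.imread("pics/side0.png")
a=np.hstack([crop(T,340,160,80,60*80//60,5),crop(T,215,90,80,80,5)])
b=np.hstack([crop(S,270,255,80,40,5),crop(S,310,140,80,40,5)])
cv2.imwrite("pics/c1.png",np.vstack([a,b]))
c=cam("top");s=cam("side")
for uv,z in(((382,204),.0),((385,175),.023),((380,233),.023),((235,152),.336),((450,242),0),((318,244),.057),((337,155),.075)):print(uv,onz(c,uv,z))
for uv,z in(((310,283),.0),((281,283),.023),((338,284),.023),((332,149),.336)):print(uv,onz(s,uv,z))
E
```

```text
(382, 204) [ 0.5458 -0.2627  0.    ]
(385, 175) [ 0.639  -0.2703  0.023 ]
(380, 233) [ 0.449 -0.253  0.023]
(235, 152) [0.6463 0.1706 0.336 ]
(450, 242) [ 0.4229 -0.4845  0.    ]
(318, 244) [ 0.4108 -0.0531  0.057 ]
(337, 155) [ 0.6936 -0.1109  0.075 ]
(310, 283) [ 0.5472 -0.2354  0.    ]
(281, 283) [ 0.448  -0.2537  0.023 ]
(338, 284) [ 0.6424 -0.2697  0.023 ]
(332, 149) [0.6522 0.1535 0.336 ]
```

View pics/c1.png

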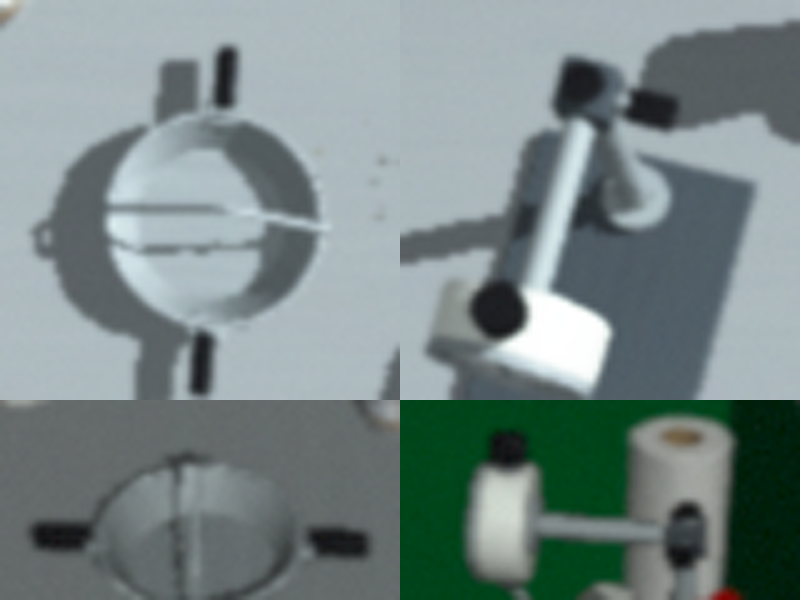

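The crop confirms the grey steel pan. Its grips centre at top (385.2,175.4) and (380.4,232.6), and the bail runs across. The knob is at top (234.4,151.4) / side (331.4,149.4), and the right edge of the foot plate runs (286,127) to (273,170). Next I'll refine the numbers.

Run:
```python
from h import *
T=cv2.imread("pics/top0.png");S=cv2.imread("pics/side0.png")
def blob(im,x,y,r,th=60):
    g=im[y-r:y+r,x-r:x+r].max(2).astype(float);n,l,st,ce=cv2.connectedComponentsWithStats((g<th).astype(np.uint8))
    k=1+np.argmax(st[1:,4]);return ce[k]+[x-r,y-r],st[k,4]
c=cam("top");s=cam("side")
def tri(a,b):
    p,d=ray(c,a);q,e=ray(s,b)
    k=np.linalg.lstsq(np.stack([d,-e],1),q-p,rcond=None)[0];A=p+k[0]*d;B=q+k[1]*e;return (A+B)/2,np.linalg.norm(A-B)
for n,a,b in(("far",(385,175),(338,284)),("near",(380,233),(281,283)),("knob",(234,151),(331,149))):
    A,na=blob(T,*a,9);B,nb=blob(S,*b,8);print(n,A,na,B,nb,tri(A,B), onz(c,A,.031 if n!="knob" else .334))
p=[onz(c,u,.012) for u in((286,126.6),(273.4,170),(270,184),(224,175))];print(p)
d=p[0]-p[1];print(np.degrees(np.arctan2(d[1],d[0])))
d=p[3]-p[2];print(np.degrees(np.arctan2(d[1],d[0])),np.linalg.norm(d))
# bracket arm edges in top, z~.258: line fit
print([onz(c,u,.258) for u in((251+5/5*0,107),(240,147))])
```

```text
far [384.5217 175.2174] 23 [337.1  282.98] 50 (array([ 0.6386, -0.2683,  0.0264]), np.float64(0.0017102967449798563)) [ 0.637  -0.2678  0.031 ]
near [379.76 231.8 ] 25 [281.8235 281.8627] 51 (array([ 0.4518, -0.2519,  0.0266]), np.float64(0.0016479422669036213)) [ 0.4524 -0.2513  0.031 ]
knob [234.0494 151.3086] 81 [331. 149.] 59 (array([0.6499, 0.1747, 0.327 ]), np.float64(0.0002038443843796523)) [0.6485 0.1736 0.334 ]
[array([0.8012, 0.0579, 0.012 ]), array([0.654 , 0.0968, 0.012 ]), array([0.6071, 0.1071, 0.012 ]), array([0.6357, 0.2594, 0.012 ])]
-14.830375016979003
79.39399152926786 0.1549478293967092
[array([0.794 , 0.1419, 0.258 ]), array([0.677 , 0.1701, 0.258 ])]
```

Emit:
{"name": "servo_tool", "arguments": {
  "rows": [
    {"dp": [22.6,24.9,-5],"twist": [0,0,8.5]},
    {"dp": [22.6,24.9,-5],"twist": [0,0,17]},
    {"dp": [22.6,24.9,-5],"twist": [0,0,25.5]},
    {"dp": [22.6,24.9,-5],"twist": [0,0,34]},
    {"dp": [22.6,24.9,-5],"twist": [0,0,42.5]},
    {"dp": [22.6,24.9,-5],"twist": [0,0,51]},
    {"dp": [22.6,24.9,-5],"twist": [0,0,59.5]},
    {"dp": [22.6,24.9,-5],"twist": [0,0,68]},
    {"dp": [22.6,24.9,-5],"twist": [0,0,76.5]},
    {"dp": [22.6,24.9,-5],"twist": [0,0,85]},
    {"dp": [22.6,24.9,-5],"twist": [0,0,93.5]},
    {"dp": [22.6,24.9,-5],"twist": [0,0,102]}
  ]
}}

```text
schema error: expected keys dp, twist, jaw
```

Emit:
{"name": "servo_tool", "arguments": {
  "rows": [
    {"dp": [0,0,0],"twist": [0,0,8.5]},
    {"dp": [0,0,-2],"twist": [0,0,17]},
    {"dp": [0,0,-4],"twist": [0,0,25.5]},
    {"dp": [0,0,-5],"twist": [0,0,34]},
    {"dp": [0,0,-5],"twist": [0,0,42.5]},
    {"dp": [0,0,-5],"twist": [0,0,48.7]},
    {"dp": [0,0,-5],"twist": [0,0,48.7]}
  ]
}}

```text
schema error: expected keys dp, twist, jaw
```

Run:
```python
from h import *
o=get_obs();c=cam("wrist");im=capture("wrist");cv2.imwrite("pics/w1.png",im[:,:,::-1])
print(o["time"],o["qpos"],o["position"],o["eef_rot"],c)
for p in((.452,-.252,.031),(.5452,-.2601,.089),(.638,-.268,.031)):print(proj(c,p,True))
```

```text
0.1 [-74.4601  14.8463   1.1944  76.4154  -0.0014  81.2574] [ 0.2261 -0.5011  0.2307] [-179.9333   -0.0088   24.2824] (array([[309.7069,   0.    , 324.2785],
       [  0.    , 309.7069, 201.6471],
       [  0.    ,   0.    ,   1.    ]]), array([ 0.2946, -0.4696,  0.3734]), array([[ 0.4106, -0.8703, -0.2719],
       [-0.9118, -0.3923, -0.1215],
       [-0.0009,  0.2978, -0.9546]]))
[213.8363 -66.7884]
[ 245.2249 -144.8411]
[ 292.5652 -156.6822]
```

View pics/w1.png

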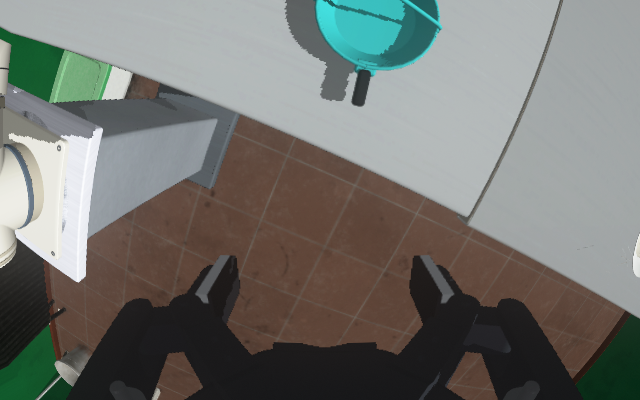

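The moves were refused because each row needs a jaw value. The wrist picture shows only the turquoise pan at (378,30) and the open fingers. I'll repeat the moves with jaw.

Emit:
{"name": "servo_tool", "arguments": {
  "rows": [
    {"dp": [22.6,24.9,-5],"twist": [0,0,8.5],"jaw": 8.5},
    {"dp": [22.6,24.9,-5],"twist": [0,0,17],"jaw": 8.5},
    {"dp": [22.6,24.9,-5],"twist": [0,0,25.5],"jaw": 8.5},
    {"dp": [22.6,24.9,-5],"twist": [0,0,34],"jaw": 8.5},
    {"dp": [22.6,24.9,-5],"twist": [0,0,42.5],"jaw": 8.5},
    {"dp": [22.6,24.9,-5],"twist": [0,0,51],"jaw": 8.5},
    {"dp": [22.6,24.9,-5],"twist": [0,0,59.5],"jaw": 8.5},
    {"dp": [22.6,24.9,-5],"twist": [0,0,68],"jaw": 8.5},
    {"dp": [22.6,24.9,-5],"twist": [0,0,76.5],"jaw": 8.5},
    {"dp": [22.6,24.9,-5],"twist": [0,0,85],"jaw": 8.5},
    {"dp": [22.6,24.9,-5],"twist": [0,0,93.5],"jaw": 8.5},
    {"dp": [22.6,24.9,-5],"twist": [0,0,102],"jaw": 8.5}
  ]
}}

```text
time: 1.35
position: [0.4521, -0.2521, 0.181]
eef_rot: [-180.0, -0.0, 126.7]
contact_force: [0.0, -0.6, -0.1]
gripper_width: 0.085
gripper_force: 0.0
```

Emit:
{"name": "servo_tool", "arguments": {
  "rows": [
    {"dp": [0,0,0],"twist": [0,0,8.5],"jaw": 8.5},
    {"dp": [0,0,-2],"twist": [0,0,17],"jaw": 8.5},
    {"dp": [0,0,-4],"twist": [0,0,25.5],"jaw": 8.5},
    {"dp": [0,0,-5],"twist": [0,0,34],"jaw": 8.5},
    {"dp": [0,0,-5],"twist": [0,0,42.5],"jaw": 8.5},
    {"dp": [0,0,-5],"twist": [0,0,48.7],"jaw": 8.5},
    {"dp": [0,0,-5],"twist": [0,0,48.7],"jaw": 6}
  ]
}}

```text
time: 2.05
position: [0.452, -0.2523, 0.131]
eef_rot: [180.0, -0.0, 175.1]
contact_force: [-1.3, -0.1, 0.5]
gripper_width: 0.0729
gripper_force: 0.0
```

Run:
```python
from h import *
o=get_obs();c=cam("wrist");im=capture("wrist");cv2.imwrite("pics/w2.png",im[:,:,::-1])
print(o["time"],o["qpos"],o["position"],o["eef_rot"],c[1])
for p in((.452,-.252,.031),(.5452,-.2601,.089),(.638,-.268,.031)):print(proj(c,p,True))
```

```text
2.05 [-38.4568  14.6293 -14.1095  61.2971  -0.0002 -33.5228] [ 0.452  -0.2523  0.131 ] [179.9804  -0.03   175.066 ] [ 0.375  -0.2454  0.2737]
[324.3298 203.204 ]
[324.3629 338.8997]
[324.4705 363.9775]
```

View pics/w2.png

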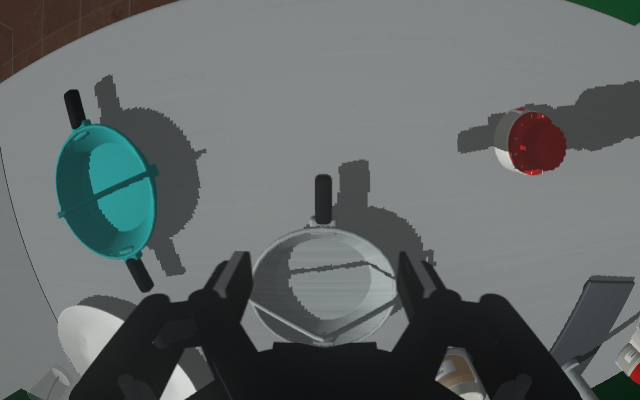

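The wrist view shows the steel pan's near grip at (323,199), close to the predicted (324,203), and the bail top at (328,341). The alignment is good, so I'll descend and pinch.

Emit:
{"name": "servo_tool", "arguments": {
  "squeeze": 110,
  "rows": [
    {"dp": [0,0,-3],"twist": [0,0,0],"jaw": 5},
    {"dp": [0,0,-7],"twist": [0,0,0],"jaw": 5},
    {"dp": [0,0,-10],"twist": [0,0,0],"jaw": 5},
    {"dp": [0,0,-11.7],"twist": [0,0,0],"jaw": 5},
    {"dp": [0,0,-12.5],"twist": [0,0,0],"jaw": 5},
    {"dp": [0,0,-12.5],"twist": [0,0,0],"jaw": 3},
    {"dp": [0,0,-12.5],"twist": [0,0,0],"jaw": 2},
    {"dp": [0,0,-12.5],"twist": [0,0,0],"jaw": 1},
    {"dp": [0,0,-12.5],"twist": [0,0,0],"jaw": 0.5},
    {"dp": [0,0,-12.5],"twist": [0,0,0],"jaw": 0.5},
    {"dp": [0,0,-12.5],"twist": [0,0,0],"jaw": 0.5}
  ]
}}

```text
time: 3.2
position: [0.4527, -0.2529, 0.0075]
eef_rot: [-179.9, 0.1, 175.0]
contact_force: [-1.1, -0.0, 6.3]
gripper_width: 0.0118
gripper_force: 108.1
```

Emit:
{"name": "servo_tool", "arguments": {
  "rows": [
    {"dp": [0,0,0.3],"twist": [0,0,0],"jaw": 0.5},
    {"dp": [0,0,1],"twist": [0,0,0],"jaw": 0.5},
    {"dp": [0,0,2],"twist": [0,0,0],"jaw": 0.5},
    {"dp": [0,0,4],"twist": [0,0,0],"jaw": 0.5},
    {"dp": [0,0,6.5],"twist": [0,0,0],"jaw": 0.5},
    {"dp": [0,0,9.5],"twist": [0,0,0],"jaw": 0.5},
    {"dp": [0,0,12.5],"twist": [0,0,0],"jaw": 0.5},
    {"dp": [0,0,15.5],"twist": [0,0,0],"jaw": 0.5},
    {"dp": [0,0,18.5],"twist": [0,0,0],"jaw": 0.5},
    {"dp": [0,0,20.3],"twist": [0,0,0],"jaw": 0.5},
    {"dp": [0,0,21],"twist": [0,0,0],"jaw": 0.5}
  ]
}}

```text
time: 4.3
position: [0.4524, -0.2525, 0.2187]
eef_rot: [-179.9, 0.1, 175.0]
contact_force: [-0.3, -0.4, -4.5]
gripper_width: 0.0115
gripper_force: 107.6
```

Emit:
{"name": "servo_tool", "arguments": {
  "rows": [
    {"dp": [0.8,1,0],"twist": [0,0,-0.5],"jaw": 0.5},
    {"dp": [2.3,3.2,0],"twist": [0,0,-1.5],"jaw": 0.5},
    {"dp": [4,6,0],"twist": [0,0,-2.5],"jaw": 0.5},
    {"dp": [6,9,0],"twist": [0,0,-3.5],"jaw": 0.5},
    {"dp": [8,12,0],"twist": [0,0,-4.5],"jaw": 0.5},
    {"dp": [10,15,0],"twist": [0,0,-5.5],"jaw": 0.5},
    {"dp": [12,18,0],"twist": [0,0,-6.5],"jaw": 0.5},
    {"dp": [13.6,20.5,0],"twist": [0,0,-7.5],"jaw": 0.5},
    {"dp": [14.5,21.9,0],"twist": [0,0,-8.2],"jaw": 0.5},
    {"dp": [14.8,22.3,0],"twist": [0,0,-8.5],"jaw": 0.5},
    {"dp": [14.8,22.3,0],"twist": [0,0,-8.5],"jaw": 0.5}
  ]
}}

```text
time: 5.4
position: [0.5999, -0.0288, 0.2154]
eef_rot: [-180.0, -0.1, 166.5]
contact_force: [0.2, 0.5, -5.0]
gripper_width: 0.0117
gripper_force: 107.6
```

Run:
```python
from h import *
o=get_obs();c=cam("wrist");im=capture("wrist");cv2.imwrite("pics/w3.png",im[:,:,::-1])
for n in("side","top"):cv2.imwrite(f"pics/{n}1.png",capture(n)[:,:,::-1])
print(o["time"],o["qpos"],o["position"],o["eef_rot"],o["contact_force"],o["wrist_torque"],o["gripper_width"],c)
for p in((.65,.174,.336),(.65,.174,.258),(.65,.174,.16)):print(proj(c,p,True))
```

```text
5.4 [-10.7503  20.1386   6.6192  76.5825   0.0005   2.7035] [ 0.5999 -0.0288  0.2154] [-179.9957   -0.1018  166.5461] [ 0.1906  0.5351 -4.9838] [ 0.0733  0.3847 -0.0035] 0.011712142743048767 (array([[309.7069,   0.    , 324.2785],
       [  0.    , 309.7069, 201.6471],
       [  0.    ,   0.    ,   1.    ]]), array([ 0.5249, -0.0108,  0.3582]), array([[ 0.2333,  0.9284,  0.2891],
       [ 0.9724, -0.2227, -0.0693],
       [ 0.    ,  0.2973, -0.9548]]))
[727.6861 333.7262]
[645.8908 271.2405]
[564.5067 220.1206]
```

View pics/w3.png

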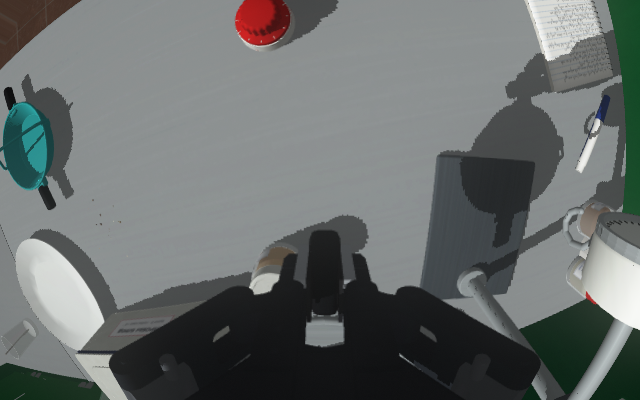

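The wrist view shows the foot plate corners at (437,155), (534,160) and (422,288). The hook wire is near (583,225) and the drum at (620,270). The held pan is hidden behind the gripper and weighs about 5 N. I'll make a mosaic to pin down the hook and the pan's droop.

Run:
```python
from h import *
W=cv2.imread("pics/w3.png");S=cv2.imread("pics/side1.png");T=cv2.imread("pics/top1.png")
s=cam("side");t=cam("top")
bt=np.array([.6+.094*np.cos(np.radians(-13.5)),-.0288-.094*np.sin(np.radians(13.5)),.215+.083])
for p in(bt,(.65,.174,.16)):print(proj(s,p),proj(t,p))
for uv in((437,155),(534,160),(422,288)):pass
us,vs=map(int,proj(s,bt));
us0,vs0=us-40,vs-45
a=cv2.resize(W[150:300,540:640],(400,600),interpolation=cv2.INTER_CUBIC)
b=crop(S,us-50,vs-30,100,75,4);ut,vt=map(int,proj(t,bt));d=crop(T,ut-50,vt-37,100,75,4)
print("origins",us-50,vs-30,ut-50,vt-37)
cv2.imwrite("pics/m1.png",np.hstack([a,np.vstack([b,d])]))
```

```text
[347.3456 181.7107] [317.8469 139.5409]
[331.0183 185.726 ] [243.4208 162.7055]
origins 297 151 267 102
```

View pics/m1.png

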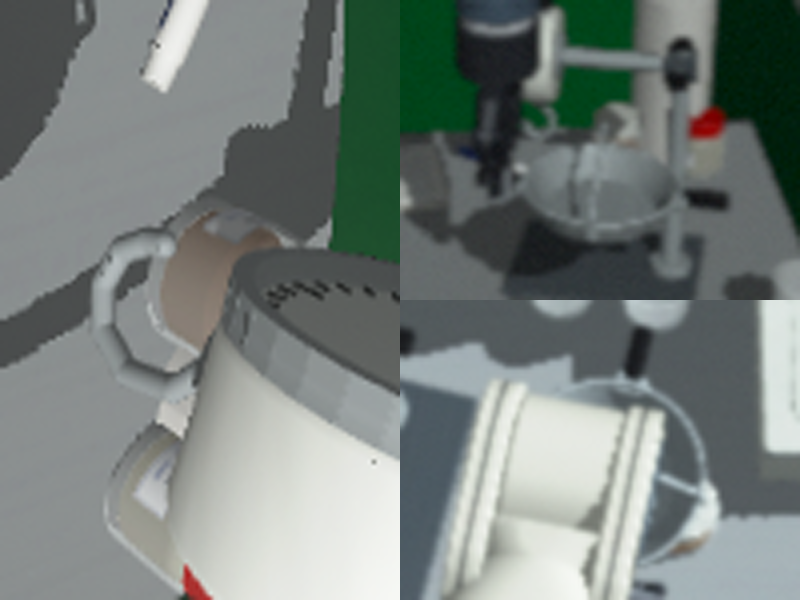

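Hook in the mosaic: the tip end is at wrist (581.3,210.8) and the bottom of the bend at about (564,228). The pan's far grip is at side (374,200.5) and top (326,115), with the bail top near side (345,186), so the pan droops slightly. I'll fit these.

```bash
cat >> h.py <<'E'
W3=(np.array([[309.7069,0,324.2785],[0,309.7069,201.6471],[0,0,1.]]),np.array([.5249,-.0108,.3582]),np.array([[.2333,.9284,.2891],[.9724,-.2227,-.0693],[0,.2973,-.9548]]))
E
python3 - <<'E'
from h import *
from scipy.optimize import least_squares
W=cv2.imread("pics/w3.png",0);S=cv2.imread("pics/side1.png");T=cv2.imread("pics/top1.png")
t=cam("top");s=cam("side")
P=np.float32([[437,155],[534,160],[422,288]]).reshape(-1,1,2)
P=cv2.cornerSubPix(W,P.copy(),(6,6),(-1,-1),(3,50,.01)).reshape(-1,2);print(P)
w=[onz(W3,p,.012,True) for p in P];print(w)
d=w[1]-w[0];print("front edge len",np.linalg.norm(d),"yaw",np.degrees(np.arctan2(-d[0],d[1])))
mid=(w[0]+w[1])/2
def pt(v,x,y,z):
    c,q=np.cos(v[2]),np.sin(v[2]);return np.array([v[0]+c*x-q*y,v[1]+q*x+c*y,z])
def res(v):
    r=list((proj(W3,pt(v,-.028,-.075,.012),True)-P[0]))+list(proj(W3,pt(v,-.028,.075,.012),True)-P[1])
    r+=list(3*(proj(t,pt(v,0,0,.334))-[234.05,151.3]))+list(2*(proj(s,pt(v,0,0,.326))-[331,149]))
    r+=list((proj(W3,pt(v,-.014,0,v[3]+.014),True)-[581.3,210.8]));return r
f=least_squares(res,[.65,.174,-.235,.16]);v=f.x;print("stand",v[:2],np.degrees(v[2]),"seat",v[3]);print(f.fun)
for n,q in(("tip",(-.014,.014)),("bottom outer",(0,-.0085)),("seat",(0,0)),("back",(.012,.01)),("top",(0,.036))):print(n,(proj(W3,pt(v,q[0],0,v[3]+q[1]),True)-[540,150])*4)
def blob(im,x,y,r,th=60):
    g=im[y-r:y+r,x-r:x+r].max(2).astype(float);n,l,st,ce=cv2.connectedComponentsWithStats((g<th).astype(np.uint8));k=1+np.argmax(st[1:,4]);return ce[k]+[x-r,y-r],st[k,4]
A=blob(T,326,115,8);B=blob(S,374,200,7);print(A,B)
p,d=ray(t,A[0]);q,e=ray(s,B[0]);k=np.linalg.lstsq(np.stack([d,-e],1),q-p,rcond=None)[0];A=p+k[0]*d;B=q+k[1]*e;print("far grip",(A+B)/2,A-B)
E
```

```text
[[438.0663 153.6859]
 [534.5551 161.832 ]
 [418.8556 287.1265]]
[array([0.6035, 0.1081, 0.012 ]), array([0.6411, 0.2505, 0.012 ]), array([0.7788, 0.0612, 0.012 ])]
front edge len 0.14727807868476758 yaw -14.800723986446794
stand [0.6491 0.1733] -14.668503748899395 seat 0.16457959104480055
[-0.285  -0.3573  1.307  -0.4112  0.3419 -0.5413 -0.3108  0.7771 -0.0607
  0.1181]
tip [164.9571 243.6723]
bottom outer [ 85.4442 271.288 ]
seat [108.7744 284.6875]
back [123.1094 354.4229]
top [217.0933 348.9786]
(array([326.    , 114.6296]), np.int32(54)) (array([373.359 , 200.4615]), np.int32(39))
far grip [ 0.7826 -0.0734  0.2304] [-0.002   0.0001 -0.0006]
```

Emit:
{"name": "servo_tool", "arguments": {
  "rows": [
    {"dp": [0.4,1.4,-1.2],"twist": [0,0,-0.5],"jaw": 0.5},
    {"dp": [0.9,3.4,-2.8],"twist": [0,0,-1],"jaw": 0.5},
    {"dp": [1.2,4.5,-3.7],"twist": [0,0,-1],"jaw": 0.5},
    {"dp": [1.3,4.8,-4],"twist": [0,0,-1],"jaw": 0.5},
    {"dp": [1.3,4.8,-4],"twist": [0,0,-1],"jaw": 0.5}
  ]
}}

```text
time: 6.05
position: [0.613, 0.0184, 0.1761]
eef_rot: [-180.0, -0.0, 165.5]
contact_force: [0.8, -0.6, -4.3]
gripper_width: 0.0116
gripper_force: 107.6
```

Run:
```python
from h import *
import pickle
o=get_obs();c=cam("wrist");im=capture("wrist");cv2.imwrite("pics/w4.png",im[:,:,::-1]);pickle.dump(c,open("w4.pkl","wb"))
cv2.imwrite("pics/side2.png",capture("side")[:,:,::-1])
print(o["time"],o["position"],o["eef_rot"],o["contact_force"],o["wrist_torque"])
def pt(x,y,z,a=np.radians(-14.7)):return np.array([.6491+np.cos(a)*x-np.sin(a)*y,.1733+np.sin(a)*x+np.cos(a)*y,z])
q=proj(c,pt(0,0,.175),True);print(q)
x0=min(max(int(q[0])-50,0),640-100);y0=int(q[1])-40;print("origin",x0,y0)
a=crop(im[:,:,::-1],x0,y0,100,80,8)
# draw hook model for seat .166 : tip, seat, top
for h,col in((.1646,(0,0,255)),(.1686,(255,0,0))):
    for x,z in((-.014,.014),(0,-.0085),(0,.036)):
        u=((proj(c,pt(x,0,h+z),True)-[x0,y0]+.5)*8).astype(int);cv2.circle(a,tuple(int(k) for k in u),3,col,-1);print(h,x,z,u)
cv2.imwrite("pics/m2.png",a[:600])
```

```text
6.05 [0.613  0.0184 0.1761] [-179.9784   -0.0339  165.5078] [ 0.7539 -0.6419 -4.3061] [ 0.0452  0.4214 -0.0415]
[566.0192 242.9851]
origin 516 202
0.1646 -0.014 0.014 [472 188]
0.1646 0 -0.0085 [276 245]
0.1646 0 0.036 [597 467]
0.1686 -0.014 0.014 [502 206]
0.1686 0 -0.0085 [302 263]
0.1686 0 0.036 [630 490]
```

View pics/m2.png

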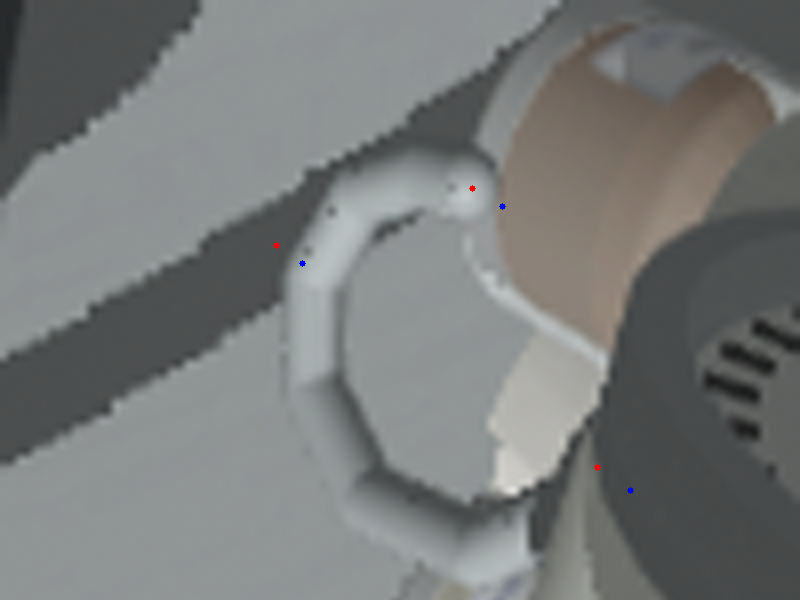

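The close-up shows the hook clearly: tip cap at crop (468,188), front bend (360,188), lower bends (318,275) and (316,385), and rear bend (362,487), rising to (480,548). I'll map these into the hook's plane.

Run:
```python
from h import *
import pickle
c=pickle.load(open("w4.pkl","rb"));a=np.radians(-14.7);n=np.array([-np.sin(a),np.cos(a),0]);ex=np.array([np.cos(a),np.sin(a),0]);o=np.array([.6491,.1733,0])
for u in((468,188),(496,190),(420,180),(362,190),(318,275),(316,385),(362,487),(480,548),(285,330),(345,330)):
    uv=np.array(u)/8-.5+[516,202];p,d=ray(c,uv,True);k=np.dot(o-p,n)/np.dot(d,n);P=p+k*d;print(u,1e3*np.dot(P-o,ex).round(4),(1e3*P[2]).round(1))
# bail/pan in side2: far grip relative to side1
S=cv2.imread("pics/side2.png");s=cam("side")
q=proj(s,[.613+.188*np.cos(a),.0184+.188*np.sin(a),.19]);x,y=map(int,q);r=8
g=S[y-r:y+r,x-r:x+r].max(2);nn,l,st,ce=cv2.connectedComponentsWithStats((g<60).astype(np.uint8));k=1+np.argmax(st[1:,4]);print(q,ce[k]+[x-r,y-r],st[k,4])
m=ce[k]+[x-r,y-r]
p,d=ray(s,m);g0=np.array([.613,.0184,0]);kk=np.dot(g0-p,n)/np.dot(d,n);P=p+kk*d;print("far grip in pan plane: ",np.dot(P-g0,ex),P[2])
```

```text
(468, 188) -13.899999999999999 178.1
(496, 190) -14.9 181.4
(420, 180) -12.3 172.3
(362, 190) -8.9 165.4
(318, 275) 0.1 162.5
(316, 385) 9.0 166.0
(362, 487) 14.200000000000001 175.3
(480, 548) 11.799999999999999 191.0
(285, 330) 6.4 160.1
(345, 330) 3.0 167.7
[373.6879 203.5885] [374.     203.1667] 36
far grip in pan plane:  0.18903407603514447 0.19196444670014667
```

The hook fits a 14 mm circle: seat z ≈ 0.1675, stand at (0.649, 0.173), yaw −14.7°. The bail top is about TCP + 0.080 in z and 95 mm ahead, with droop around 1°. I'll go to the standoff 60 mm in front of the hook.

Emit:
{"name": "servo_tool", "arguments": {
  "rows": [
    {"dp": [-0.5,0.1,0],"twist": [0,0,0],"jaw": 0.5},
    {"dp": [-1.9,0.5,0],"twist": [0,0,0],"jaw": 0.5},
    {"dp": [-4.3,1.1,0],"twist": [0,0,0],"jaw": 0.5},
    {"dp": [-7.3,1.9,0],"twist": [0,0,0],"jaw": 0.5},
    {"dp": [-10.3,2.7,0],"twist": [0,0,0],"jaw": 0.5},
    {"dp": [-13,3.4,0],"twist": [0,0,0],"jaw": 0.5},
    {"dp": [-14.8,3.9,0],"twist": [0,0,0],"jaw": 0.5},
    {"dp": [-15.5,4.1,0],"twist": [0,0,0],"jaw": 0.5}
  ]
}}

```text
time: 6.95
position: [0.4564, 0.0598, 0.1771]
eef_rot: [180.0, 0.1, 165.5]
contact_force: [0.5, 0.1, -4.4]
gripper_width: 0.0117
gripper_force: 107.7
```

Emit:
{"name": "servo_tool", "arguments": {
  "rows": [
    {"dp": [0.1,0.5,-0.4],"twist": [0,0,0],"jaw": 0.5},
    {"dp": [0.5,1.9,-1.2],"twist": [0,0,0],"jaw": 0.5},
    {"dp": [1.1,4.2,-2.3],"twist": [0,0,0],"jaw": 0.5},
    {"dp": [1.8,7,-3.5],"twist": [0,0,0],"jaw": 0.5},
    {"dp": [2.5,9.8,-4.7],"twist": [0,0,0],"jaw": 0.5},
    {"dp": [3.2,12.6,-5.7],"twist": [0,0,0],"jaw": 0.5},
    {"dp": [3.8,14.6,-6.3],"twist": [0,0,0],"jaw": 0.5},
    {"dp": [4,15.4,-6.6],"twist": [0,0,0],"jaw": 0.5},
    {"dp": [4,15.4,-6.6],"twist": [0,0,0],"jaw": 0.5},
    {"dp": [4,15.4,-6.6],"twist": [0,0,0],"jaw": 0.5}
  ]
}}

```text
time: 7.95
position: [0.4984, 0.2132, 0.1101]
eef_rot: [-180.0, -0.0, 165.5]
contact_force: [0.0, -1.0, -4.9]
gripper_width: 0.0118
gripper_force: 107.7
```

Run:
```python
from h import *
a=np.radians(-14.7);n=np.array([-np.sin(a),np.cos(a),0]);ex=np.array([np.cos(a),np.sin(a),0]);S0=np.array([.6491,.1733,0])
o=get_obs();c=cam("wrist");im=capture("wrist");cv2.imwrite("pics/w5.png",im[:,:,::-1])
s=cam("side");t=cam("top");S=capture("side")[:,:,::-1];T=capture("top")[:,:,::-1]
cv2.imwrite("pics/side3.png",S);cv2.imwrite("pics/top3.png",T)
p=o["position"]*[1,1,0]
print(o["time"],o["position"],o["eef_rot"],o["contact_force"],o["wrist_torque"],"TCP stand",(p-S0)@ex,(p-S0)@n)
b=o["position"]+.095*ex+[0,0,.08];print("bail pred",b,proj(s,b),"hook seat",proj(s,S0+[0,0,.1675]))
f=o["position"]+.188*ex+[0,0,.0155]
for N,C,I in(("side",s,S),("top",t,T)):
    x,y=map(int,proj(C,f));r=9;g=I[y-r:y+r,x-r:x+r].max(2);nn,l,st,ce=cv2.connectedComponentsWithStats((g<60).astype(np.uint8))
    for k in range(1,nn):
        if st[k,4]>8:print(N,proj(C,f),ce[k]+[x-r,y-r],st[k,4])
```

```text
7.95 [0.4984 0.2132 0.1101] [-179.9736   -0.0111  165.4709] [ 0.0082 -0.965  -4.9471] [0.13   0.4021 0.08  ] TCP stand -0.15591253081238893 0.00032798627607598385
bail pred [0.5903 0.1891 0.1901] [316.6478 178.2454] hook seat [330.8193 184.2555]
side [338.226  193.5071] [341.0909 185.9545] 22
side [338.226  193.5071] [338.4643 193.3929] 28
```

The pan is exactly where predicted: the far grip at side (338.5,193.4) against a prediction of (338.2,193.5). I'll go in along the stand's +x.

Emit:
{"name": "servo_tool", "arguments": {
  "rows": [
    {"dp": [0.3,-0.1,0],"twist": [0,0,0],"jaw": 0.5},
    {"dp": [1,-0.26,0],"twist": [0,0,0],"jaw": 0.5},
    {"dp": [1.9,-0.5,0],"twist": [0,0,0],"jaw": 0.5},
    {"dp": [2.8,-0.73,0],"twist": [0,0,0],"jaw": 0.5},
    {"dp": [3.6,-0.94,0],"twist": [0,0,0],"jaw": 0.5},
    {"dp": [4.3,-1.13,0],"twist": [0,0,0],"jaw": 0.5},
    {"dp": [4.9,-1.29,0],"twist": [0,0,0],"jaw": 0.5},
    {"dp": [5.4,-1.42,0],"twist": [0,0,0],"jaw": 0.5},
    {"dp": [5.7,-1.5,0],"twist": [0,0,0],"jaw": 0.5},
    {"dp": [5.9,-1.55,0],"twist": [0,0,0],"jaw": 0.5},
    {"dp": [5.9,-1.55,0],"twist": [0,0,0],"jaw": 0.5}
  ]
}}

```text
time: 9.2
position: [0.5573, 0.1981, 0.1103]
eef_rot: [-180.0, 0.0, 165.5]
contact_force: [-0.4, 0.1, -4.4]
gripper_width: 0.0117
gripper_force: 107.7
```

Run:
```python
from h import *
o=get_obs();S=capture("side")[:,:,::-1];print(o["time"],o["position"],o["contact_force"],o["wrist_torque"])
im=capture("wrist")[:,:,::-1];cv2.imwrite("pics/w6.png",im);cv2.imwrite("pics/side4.png",S)
a=np.zeros((600,800,3),np.uint8);a[:400,:640]=im;a[:300,400:]=crop(S,290,140,100,75,4);cv2.imwrite("pics/m3.png",np.vstack([crop(S,300,150,80,35,10)[:350],cv2.resize(im[200:],(800,250))]))
```

```text
9.2 [0.5573 0.1981 0.1103] [-0.4224  0.1319 -4.3998] [ 0.1109  0.4097 -0.0316]
```

View pics/m3.png

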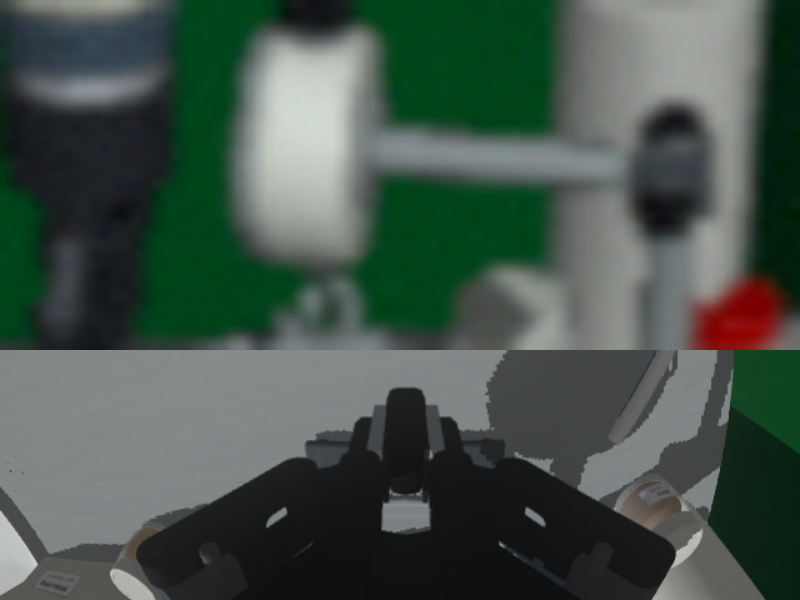

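The side crop (upper half) shows the bail top inside the hook's mouth at crop (330,300), about side px (333,180). There is no contact force. I'll ease down now.

Emit:
{"name": "servo_tool", "arguments": {
  "rows": [
    {"dp": [0,0,-0.2],"twist": [0,0,0],"jaw": 0.5},
    {"dp": [0,0,-0.5],"twist": [0,0,0],"jaw": 0.5},
    {"dp": [0,0,-0.8],"twist": [0,0,0],"jaw": 0.5},
    {"dp": [0,0,-1.1],"twist": [0,0,0],"jaw": 0.5},
    {"dp": [0,0,-1.4],"twist": [0,0,0],"jaw": 0.5},
    {"dp": [0,0,-1.6],"twist": [0,0,0],"jaw": 0.5},
    {"dp": [0,0,-1.8],"twist": [0,0,0],"jaw": 0.5},
    {"dp": [0,0,-2],"twist": [0,0,0],"jaw": 0.5},
    {"dp": [0,0,-2.2],"twist": [0,0,0],"jaw": 0.5},
    {"dp": [0,0,-2.4],"twist": [0,0,0],"jaw": 0.5},
    {"dp": [0,0,-2.6],"twist": [0,0,0],"jaw": 0.5},
    {"dp": [0,0,-2.8],"twist": [0,0,0],"jaw": 0.5}
  ]
}}

```text
time: 10.5
position: [0.5573, 0.1982, 0.0822]
eef_rot: [180.0, 0.0, 165.5]
contact_force: [0.1, -1.2, -3.7]
gripper_width: 0.0118
gripper_force: 107.7
```

Emit:
{"name": "servo_tool", "arguments": {
  "rows": [
    {"dp": [0,0,-0.2],"twist": [0,0,0],"jaw": 0.5},
    {"dp": [0,0,-0.4],"twist": [0,0,0],"jaw": 0.5},
    {"dp": [0,0,-0.6],"twist": [0,0,0],"jaw": 0.5},
    {"dp": [0,0,-0.8],"twist": [0,0,0],"jaw": 0.5},
    {"dp": [0,0,-1],"twist": [0,0,0],"jaw": 0.5},
    {"dp": [0,0,-1.2],"twist": [0,0,0],"jaw": 0.5},
    {"dp": [0,0,-1.4],"twist": [0,0,0],"jaw": 0.5},
    {"dp": [0,0,-1.6],"twist": [0,0,0],"jaw": 0.5},
    {"dp": [0,0,-1.8],"twist": [0,0,0],"jaw": 0.5},
    {"dp": [0,0,-1.9],"twist": [0,0,0],"jaw": 0.5},
    {"dp": [0,0,-2],"twist": [0,0,0],"jaw": 0.5}
  ]
}}

```text
time: 11.6
position: [0.5573, 0.1982, 0.0622]
eef_rot: [180.0, 0.0, 165.5]
contact_force: [0.9, -0.2, -2.4]
gripper_width: 0.012
gripper_force: 107.9
```

```bash
cat > f.py <<'E'
from h import *
F=[];M=[];P=[]
for i in range(8):
    S=capture("side");o=get_obs();F.append(o["contact_force"]);M.append(o["wrist_torque"]);P.append(o["position"])
print(o["time"],np.mean(P,0),np.mean(F,0),np.std(F,0)/8**.5,np.mean(M,0))
s=cam("side");S0=np.array([.6491,.1733,0])
E
python3 f.py
```

```text
12.0 [0.5572 0.1981 0.0623] [ 1.2068 -0.1101 -2.3623] [0.1372 0.1431 0.187 ] [ 0.0028  0.0225 -0.0049]
```

The spring is taking the weight as expected: 2.2 N at 26 mm. A +x force of 1.2 N says the bail sits a few mm before the seat, so I'll shift 3 mm along +x and lower further.

Emit:
{"name": "servo_tool", "arguments": {
  "rows": [
    {"dp": [0.1,-0.03,0],"twist": [0,0,0],"jaw": 0.5},
    {"dp": [0.2,-0.05,-0.1],"twist": [0,0,0],"jaw": 0.5},
    {"dp": [0.29,-0.08,-0.3],"twist": [0,0,0],"jaw": 0.5},
    {"dp": [0.29,-0.08,-0.5],"twist": [0,0,0],"jaw": 0.5},
    {"dp": [0.29,-0.08,-0.7],"twist": [0,0,0],"jaw": 0.5},
    {"dp": [0.29,-0.08,-0.9],"twist": [0,0,0],"jaw": 0.5},
    {"dp": [0.29,-0.08,-1.1],"twist": [0,0,0],"jaw": 0.5},
    {"dp": [0.29,-0.08,-1.3],"twist": [0,0,0],"jaw": 0.5},
    {"dp": [0.29,-0.08,-1.4],"twist": [0,0,0],"jaw": 0.5},
    {"dp": [0.29,-0.08,-1.5],"twist": [0,0,0],"jaw": 0.5}
  ]
}}

```text
time: 13.0
position: [0.5602, 0.1973, 0.0473]
eef_rot: [180.0, 0.0, 165.5]
contact_force: [0.1, -1.0, -1.4]
gripper_width: 0.0118
gripper_force: 108.2
```

```bash
python3 f.py
```

```text
13.4 [0.5601 0.1974 0.0473] [ 0.4126 -0.9336 -1.4151] [0.1802 0.2019 0.1382] [-0.1056  0.0653 -0.0708]
```

Emit:
{"name": "servo_tool", "arguments": {
  "rows": [
    {"dp": [0,-0.05,-0.1],"twist": [0,0,0],"jaw": 0.5},
    {"dp": [0.02,-0.12,-0.3],"twist": [0,0,0],"jaw": 0.5},
    {"dp": [0.02,-0.12,-0.5],"twist": [0,0,0],"jaw": 0.5},
    {"dp": [0.02,-0.12,-0.7],"twist": [0,0,0],"jaw": 0.5},
    {"dp": [0.02,-0.12,-0.85],"twist": [0,0,0],"jaw": 0.5},
    {"dp": [0.02,-0.12,-1],"twist": [0,0,0],"jaw": 0.5},
    {"dp": [0.02,-0.12,-1],"twist": [0,0,0],"jaw": 0.5}
  ]
}}

```text
time: 14.1
position: [0.5602, 0.1963, 0.0371]
eef_rot: [180.0, -0.0, 165.5]
contact_force: [-0.8, 3.1, -0.3]
gripper_width: 0.0118
gripper_force: 108.4
```

```bash
sed -i 's/range(8)/range(14)/;s/8\*\*/14**/' f.py; python3 f.py
python3 - <<'E'
from h import *
im=capture("wrist");cv2.imwrite("pics/w7.png",im[:,:,::-1])
E
```

```text
14.8 [0.5603 0.1962 0.0373] [-0.2054  2.3815 -0.213 ] [0.1404 0.1135 0.1257] [0.3252 0.0863 0.1894]
```

Emit:
{"name": "servo_tool", "arguments": {
  "rows": [
    {"dp": [-0.01,0.04,0],"twist": [0,0,0],"jaw": 0.5},
    {"dp": [-0.02,0.08,-0.05],"twist": [0,0,0],"jaw": 0.5},
    {"dp": [-0.02,0.08,-0.12],"twist": [0,0,0],"jaw": 0.5},
    {"dp": [-0.02,0.08,-0.2],"twist": [0,0,0],"jaw": 0.5},
    {"dp": [-0.02,0.08,-0.2],"twist": [0,0,0],"jaw": 0.5}
  ]
}}

```text
time: 15.35
position: [0.5601, 0.1968, 0.0352]
eef_rot: [-180.0, 0.0, 165.5]
contact_force: [2.0, -0.7, 0.1]
gripper_width: 0.0118
gripper_force: 108.4
```

```bash
python3 f.py
```

```text
16.05 [0.5601 0.1969 0.0353] [ 1.1869 -0.5916 -0.0312] [0.1122 0.106  0.1103] [-0.0468 -0.1285 -0.0027]
```

Emit:
{"name": "servo_tool", "arguments": {
  "rows": [
    {"dp": [0.03,-0.01,0],"twist": [0,0,0],"jaw": 0.5},
    {"dp": [0.06,-0.03,0],"twist": [0,0,0],"jaw": 0.5},
    {"dp": [0.06,-0.03,0],"twist": [0,0,0],"jaw": 0.5}
  ]
}}

```text
time: 16.35
position: [0.5603, 0.1968, 0.0351]
eef_rot: [180.0, -0.0, 165.5]
contact_force: [-1.0, 0.2, -0.1]
gripper_width: 0.0118
gripper_force: 108.4
```

```bash
python3 f.py
```

```text
17.05 [0.5605 0.1967 0.0352] [-1.3077  1.0434 -0.1334] [0.1611 0.1336 0.1067] [0.1364 0.205  0.0714]
```

Emit:
{"name": "servo_tool", "arguments": {
  "squeeze": 20,
  "rows": [
    {"dp": [-0.03,0.015,0],"twist": [0,0,0],"jaw": 0.5},
    {"dp": [-0.03,0.015,0],"twist": [0,0,0],"jaw": 0.5},
    {"dp": [-0.03,0.015,0],"twist": [0,0,0],"jaw": 0.9},
    {"dp": [-0.03,0.015,0],"twist": [0,0,0],"jaw": 1.1}
  ]
}}

```text
time: 17.45
position: [0.5604, 0.1968, 0.0353]
eef_rot: [-180.0, 0.0, 165.5]
contact_force: [-0.4, 0.9, -0.7]
gripper_width: 0.0115
gripper_force: 108.4
```

Emit:
{"name": "servo_tool", "arguments": {
  "rows": [
    {"dp": [0,0,0],"twist": [0,0,0],"jaw": 1.3},
    {"dp": [0,0,0],"twist": [0,0,0],"jaw": 1.5},
    {"dp": [0,0,0],"twist": [0,0,0],"jaw": 1.8},
    {"dp": [0,0,0],"twist": [0,0,0],"jaw": 2.2},
    {"dp": [0,0,0],"twist": [0,0,0],"jaw": 2.8},
    {"dp": [0,0,0],"twist": [0,0,0],"jaw": 3.6},
    {"dp": [0,0,0],"twist": [0,0,0],"jaw": 4.5},
    {"dp": [0,0,0],"twist": [0,0,0],"jaw": 5}
  ]
}}

```text
time: 18.25
position: [0.5604, 0.1968, 0.0353]
eef_rot: [180.0, 0.0, 165.5]
contact_force: [0.6, -0.6, 0.6]
gripper_width: 0.05
gripper_force: 0.0
```

Run:
```python
from h import *
import time
s=cam("side");a=np.radians(-14.7);ex=np.array([np.cos(a),np.sin(a),0])
f=np.array([.6491,.1733,0])+.094*ex+[0,0,.055];x,y=map(int,proj(s,f));r=10
for i in range(8):
    S=capture("side")[:,:,::-1];g=S[y-r:y+r,x-r:x+r].max(2);nn,l,st,ce=cv2.connectedComponentsWithStats((g<60).astype(np.uint8))
    print([(ce[k]+[x-r,y-r],st[k,4]) for k in range(1,nn) if st[k,4]>8])
o=get_obs();cv2.imwrite("pics/side5.png",S);cv2.imwrite("pics/w8.png",capture("wrist")[:,:,::-1])
print(o["time"],o["position"],o["contact_force"],o["gripper_width"],(x,y))
```

```text
[(array([353.2748, 211.771 ]), np.int32(131))]
[(array([353.6452, 211.4194]), np.int32(124))]
[(array([353.5354, 211.3622]), np.int32(127))]
[(array([353.4961, 211.8682]), np.int32(129))]
[(array([352.2727, 201.4545]), np.int32(11)), (array([353.3913, 212.1565]), np.int32(115))]
[(array([351.8889, 201.    ]), np.int32(9)), (array([353.1864, 212.0932]), np.int32(118))]
[(array([353.6393, 211.6721]), np.int32(122))]
[(array([353.5902, 211.1393]), np.int32(122))]
18.65 [0.5604 0.1968 0.0353] [ 0.1374 -0.0462  0.1607] 0.049937574105440447 (352, 208)
```

The pan is released and hanging, and the wrist reads zero force. I'll withdraw upward and back, then tilt the tool so the wrist camera faces the dial.

Emit:
{"name": "servo_tool", "arguments": {
  "rows": [
    {"dp": [0,0,0.5],"twist": [0,0,0],"jaw": 5},
    {"dp": [0,0,1.5],"twist": [0,0,0],"jaw": 5},
    {"dp": [0,0,3],"twist": [0,0,0],"jaw": 5},
    {"dp": [0,0,5],"twist": [0,0,0],"jaw": 5},
    {"dp": [-1,0.3,7],"twist": [0,0,0],"jaw": 5},
    {"dp": [-3,0.8,10],"twist": [0,0,0],"jaw": 5.5},
    {"dp": [-5,1.3,13],"twist": [0,0,0],"jaw": 6},
    {"dp": [-7,1.8,17],"twist": [0,0,0],"jaw": 6.5},
    {"dp": [-8.7,2.3,21],"twist": [0,0,0],"jaw": 7},
    {"dp": [-8.7,2.3,24.5],"twist": [0,0,0],"jaw": 7}
  ]
}}

```text
time: 19.7
position: [0.4712, 0.2203, 0.284]
eef_rot: [179.9, 0.1, 165.6]
contact_force: [1.6, -0.0, -0.1]
gripper_width: 0.0699
gripper_force: 0.0
```

Emit:
{"name": "servo_tool", "arguments": {
  "rows": [
    {"dp": [0,0,0],"twist": [-1.9,-7.25,0],"jaw": 7},
    {"dp": [1,-0.3,0],"twist": [-3.8,-14.5,0],"jaw": 7},
    {"dp": [3,-0.8,-0.5],"twist": [-5.7,-21.8,0],"jaw": 7},
    {"dp": [6,-1.6,-1],"twist": [-7.6,-29,0],"jaw": 7},
    {"dp": [8.5,-2.2,-1.4],"twist": [-7.6,-29,0],"jaw": 7},
    {"dp": [10.5,-2.8,-1.4],"twist": [-7.6,-29,0],"jaw": 7},
    {"dp": [11.4,-3,-1.4],"twist": [-7.6,-29,0],"jaw": 7},
    {"dp": [11.4,-3,-1.4],"twist": [-7.6,-29,0],"jaw": 7},
    {"dp": [11.4,-3,-1.4],"twist": [-7.6,-29,0],"jaw": 7}
  ]
}}

```text
time: 20.6
position: [0.5875, 0.1896, 0.2664]
eef_rot: [-179.9, 29.9, 165.5]
contact_force: [0.0, 0.3, -1.2]
gripper_width: 0.0704
gripper_force: 0.0
```

```bash
cat > d.py <<'E'
from h import *
import sys
a=np.radians(-14.7);n=np.array([-np.sin(a),np.cos(a),0]);ex=np.array([np.cos(a),np.sin(a),0]);S0=np.array([.6491,.1733,.258])
o=get_obs();c=cam("wrist");im=capture("wrist")[:,:,::-1];cv2.imwrite(f"pics/{sys.argv[1]}.png",im)
print(o["time"],o["position"],o["eef_rot"],o["contact_force"],proj(c,S0-.019*ex,True))
# rectified dial: plane x=-0.020, right in picture = -y seen from the front? front viewer looks along +ex: right = -n
N=300;sc=.055/ (N/2);R=np.zeros((N,N,2),np.float32)
for i in range(N):
    for j in range(N):
        R[i,j]=proj(c,S0-.020*ex-n*(j-N/2+.5)*sc+np.array([0,0,1])*(N/2-.5-i)*sc,True)
d=cv2.remap(im,R[...,0],R[...,1],cv2.INTER_CUBIC);cv2.imwrite(f"pics/{sys.argv[1]}_d.png",d)
E
python3 d.py dial1; python3 -c "
import cv2,numpy as np
a=cv2.imread('pics/dial1_d.png');b=cv2.imread('pics/dial1.png')
m=np.zeros((600,800,3),np.uint8);m[:500,:500]=cv2.resize(a,(500,500),interpolation=cv2.INTER_CUBIC);m[:188,500:]=cv2.resize(b,(300,188));cv2.imwrite('pics/m4.png',m)"
```

```text
20.6 [0.5875 0.1896 0.2664] [-179.9061   29.9493  165.4621] [ 0.02    0.3362 -1.2145] [324.0782 285.3495]
```

View pics/m4.png

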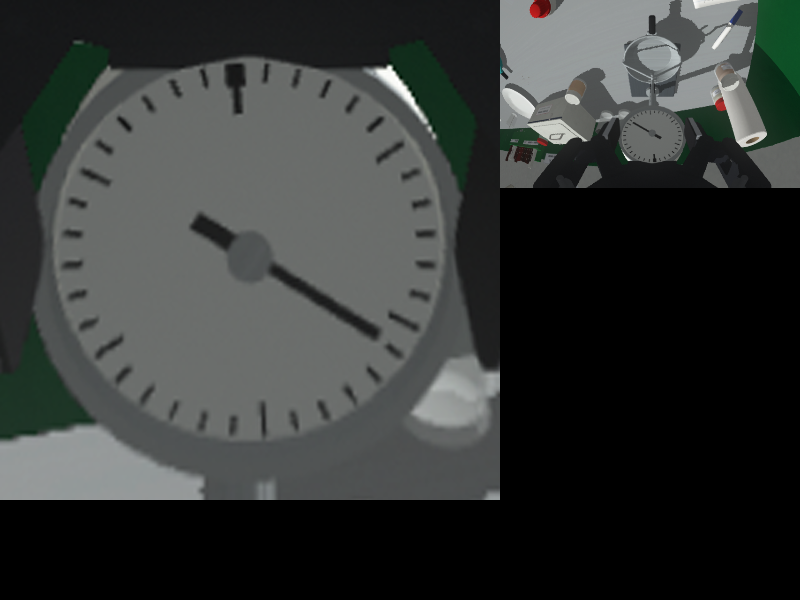

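The rectified dial shows its centre at (249,257), the T-shaped zero mark at (237,90), which is −4.2°, and the needle tip at (379,333), which is 120.3° clockwise. The zero mark must go +124.5° clockwise, so the knob turns about 62.3° clockwise. The pan hangs on the hook. I'll move above the knob.

Emit:
{"name": "servo_tool", "arguments": {
  "rows": [
    {"dp": [-2,0.5,1.5],"twist": [1.9,7.25,0],"jaw": 7},
    {"dp": [-3.9,1,4.5],"twist": [3.8,14.5,0],"jaw": 7},
    {"dp": [-3.9,1,8],"twist": [5.7,21.8,0],"jaw": 7},
    {"dp": [-2,0.5,11.5],"twist": [7.6,29,0],"jaw": 7},
    {"dp": [1,-0.3,11.5],"twist": [7.6,29,0],"jaw": 7},
    {"dp": [4,-1,11.5],"twist": [7.6,29,0],"jaw": 6},
    {"dp": [5.6,-1.4,11.5],"twist": [7.6,29,0],"jaw": 6},
    {"dp": [6.25,-1.66,11.5],"twist": [7.6,29,0],"jaw": 6},
    {"dp": [6.25,-1.66,11.5],"twist": [7.6,29,0],"jaw": 6},
    {"dp": [6.25,-1.66,11.5],"twist": [7.6,29,0],"jaw": 6}
  ]
}}

```text
time: 21.65
position: [0.6489, 0.1737, 0.3819]
eef_rot: [180.0, 0.0, 165.5]
contact_force: [-0.0, 0.7, 0.5]
gripper_width: 0.0598
gripper_force: 0.0
```

Run:
```python
from h import *
o=get_obs();c=cam("wrist");im=capture("wrist")[:,:,::-1];cv2.imwrite("pics/w9.png",im)
print(o["time"],o["position"],o["eef_rot"],o["contact_force"],o["qpos"])
a=np.radians(-14.7);ex=np.array([np.cos(a),np.sin(a),0]);n=np.array([-np.sin(a),np.cos(a),0]);S0=np.array([.6491,.1733,0])
q=proj(c,S0+[0,0,.336],True);print(q)
x,y=map(int,q);g=im[:,:,:].max(2)
for v in range(y-50,y+60,6):print(v,' '.join(f"{k:3d}" for k in g[v,x-48:x+50:4]))
```

```text
21.65 [0.6489 0.1737 0.3819] [179.9855   0.0178 165.5129] [-0.0126  0.6587  0.543 ] [  7.8327  30.2662  47.4753 107.1872   0.0066  22.3199]
[323.7741 228.6086]
178 189 193 140 108 100 101 103 106 107 106 106 106 105 105 103 103 104 100  99  95  88  79  82  84  82
184 191 191 194 195 197 196 204 203 195 176 175 163 160 160 143 134  88  87  87  86  85  86  85  82  83
190 246 248 248 246 240 221 204 202 191 174 173 160 156  89  89  88  88  87  87 107 120 125 123 121 118
196 247 248 249 249 249 249 250 250 247 244 239 131  95 131 131 129 129 129 128 128 125 124 122 121 117
202 247 248 249 249 250 250 250 250 247 245  50  49  47  46  46  67  73 128 128 127 124 125 123 121 118
208 247 249 249 250 250 250 250 250 137  53  52  50  48  47  46  44  43  71 127 126 125 124 122 120 117
214 247 248 250 249 250 250 250  87  55  54  55  53  52  51  49  46  42  42 127 126 126 124 132 122 116
220 247 249 249 249 249 249 250  57  57  55  54  52  51  50  49  48  46  42  65 126 154 141 132 120 117
226 158 179 249 250 250 249 249  59  57  54  53  51  51  50  49  48  47  42  41 166 151 139 132 108 110
232 
[... 335 characters left out ...]
 109 109 107 105 138 196 173 134  87 101 103 120 120 121 123 124 125 153 153
256 154 154 154 154 154 155 155 154 154 155 154 195 171 134  87 153 153 153 153 152 153 153 153 153 152
262 154 154 153 154 154 154 154 153 152 115 101 195 171 133  86 153 153 153 153 152 152 152 152 152 153
268  82  82  82  83 135 154 107  84  83  83  98 194 172 133  85 111 153 152 152 152 152 152 152 152 152
274  81  81  82  83  83  83  83  83  83  83  86 193 172 133  85  82 153 153 152 152 152 151 151 150 151
280  81  80  81  81  82  82  82  81  82  82  82 195 171 132  84 114 152 152 151 152 151 151 151 151 151
286  80  80  80  81  80  81  81  81  81  81  81 192 170 132  83 151 152 152 152 152 151 152 151 151 151
```

Run:
```python
from h import *
from scipy.optimize import minimize
c=cam("wrist");im=cv2.imread("pics/w9.png");g=im.max(2);m=np.zeros_like(g);m[190:256,295:360]=(g[190:256,295:360]<66)
nn,l,st,ce=cv2.connectedComponentsWithStats(m);k=1+np.argmax(st[1:,4]);m=(l==k).astype(np.uint8);print(st[k],ce[k])
def sil(x,y):
    pts=[proj(c,(x+.015*np.cos(t),y+.015*np.sin(t),z),True) for z in(.312,.336) for t in np.linspace(0,6.28,40)]
    h=cv2.convexHull(np.float32(pts));s=np.zeros((400,640),np.uint8);cv2.fillConvexPoly(s,(h*16).astype(np.int32),1,shift=4);return s
f=lambda v:-(sil(*v)&m).sum()/(sil(*v)|m).sum()
r=minimize(f,[.649,.173],method="Nelder-Mead",options=dict(initial_simplex=[[.649,.173],[.653,.173],[.649,.177]]));print(r.x,r.fun)
```

```text
[ 302  197   46   51 1743] [324.537  222.9065]
[0.6545 0.2055] 0.0<stdin>:8: RuntimeWarning: overflow encountered in scalar negative
```

Run:
```python
from h import *
from scipy.optimize import minimize
c=cam("wrist");im=cv2.imread("pics/w9.png");g=im.max(2);m=np.zeros_like(g);m[190:256,295:360]=(g[190:256,295:360]<66)
nn,l,st,ce=cv2.connectedComponentsWithStats(m);k=1+np.argmax(st[1:,4]);m=(l==k).astype(np.uint8)
def sil(x,y):
    pts=[proj(c,(x+.015*np.cos(t),y+.015*np.sin(t),z),True) for z in(.312,.336) for t in np.linspace(0,6.28,40)]
    h=cv2.convexHull(np.float32(pts));s=np.zeros((400,640),np.uint8);cv2.fillConvexPoly(s,(h*16).astype(np.int32),1,shift=4);return s
f=lambda v:-float((sil(*v)&m).sum())/float((sil(*v)|m).sum())
r=minimize(f,[.649,.173],method="Nelder-Mead",options=dict(initial_simplex=[[.649,.173],[.653,.173],[.649,.177]]));print(r.x,r.fun)
```

```text
[0.6488 0.1739] -0.8815189873417721
```

The silhouette fit puts the knob at (0.6488, 0.1739), within 0.3 mm of the TCP. I'll descend and grip it.

Emit:
{"name": "servo_tool", "arguments": {
  "squeeze": 40,
  "rows": [
    {"dp": [0,0,-2],"twist": [0,0,0],"jaw": 5.5},
    {"dp": [0,0,-4],"twist": [0,0,0],"jaw": 5.5},
    {"dp": [0,0,-5.5],"twist": [0,0,0],"jaw": 5.5},
    {"dp": [0,0,-6.5],"twist": [0,0,0],"jaw": 5},
    {"dp": [0,0,-7.1],"twist": [0,0,0],"jaw": 4},
    {"dp": [0,0,-7.1],"twist": [0,0,0],"jaw": 3.4},
    {"dp": [0,0,-7.1],"twist": [0,0,0],"jaw": 2.8},
    {"dp": [0,0,-7.1],"twist": [0,0,0],"jaw": 2.2},
    {"dp": [0,0,-7.1],"twist": [0,0,0],"jaw": 2},
    {"dp": [0,0,-7.1],"twist": [0,0,0],"jaw": 2}
  ]
}}

```text
time: 22.7
position: [0.6492, 0.1736, 0.3112]
eef_rot: [180.0, -0.0, 165.5]
contact_force: [-5.1, 3.2, 2.4]
gripper_width: 0.0283
gripper_force: 39.5
```

Emit:
{"name": "servo_tool", "arguments": {
  "rows": [
    {"dp": [0,0,0],"twist": [0,0,-2],"jaw": 2},
    {"dp": [0,0,0],"twist": [0,0,-6],"jaw": 2},
    {"dp": [0,0,0],"twist": [0,0,-11],"jaw": 2},
    {"dp": [0,0,0],"twist": [0,0,-17],"jaw": 2},
    {"dp": [0,0,0],"twist": [0,0,-23],"jaw": 2},
    {"dp": [0,0,0],"twist": [0,0,-29],"jaw": 2},
    {"dp": [0,0,0],"twist": [0,0,-35],"jaw": 2},
    {"dp": [0,0,0],"twist": [0,0,-41],"jaw": 2},
    {"dp": [0,0,0],"twist": [0,0,-47],"jaw": 2},
    {"dp": [0,0,0],"twist": [0,0,-53],"jaw": 2},
    {"dp": [0,0,0],"twist": [0,0,-58.5],"jaw": 2},
    {"dp": [0,0,0],"twist": [0,0,-62.3],"jaw": 2}
  ]
}}

```text
time: 23.9
position: [0.6502, 0.1746, 0.3112]
eef_rot: [179.9, -0.1, 103.0]
contact_force: [-0.4, 5.4, 3.3]
gripper_width: 0.0285
gripper_force: 39.4
```

Emit:
{"name": "servo_tool", "arguments": {
  "rows": [
    {"dp": [0,0,0],"twist": [0,0,0],"jaw": 2},
    {"dp": [0,0,0],"twist": [0,0,0],"jaw": 2}
  ]
}}

```text
time: 24.1
position: [0.6502, 0.1745, 0.3112]
eef_rot: [179.9, -0.1, 103.2]
contact_force: [0.3, 6.8, 2.7]
gripper_width: 0.0285
gripper_force: 39.4
```

Emit:
{"name": "servo_tool", "arguments": {
  "rows": [
    {"dp": [0,0,0],"twist": [0,0,0],"jaw": 3},
    {"dp": [0,0,0],"twist": [0,0,0],"jaw": 3.6},
    {"dp": [0,0,0],"twist": [0,0,0],"jaw": 4.4},
    {"dp": [0,0,0],"twist": [0,0,0],"jaw": 5.2},
    {"dp": [0,0,0.5],"twist": [0,0,0],"jaw": 5.5},
    {"dp": [0,0,2],"twist": [0,0,0],"jaw": 5.5},
    {"dp": [0,0,4.5],"twist": [0,0,0],"jaw": 6},
    {"dp": [0,0,7],"twist": [0,0,0],"jaw": 6}
  ]
}}

```text
time: 24.9
position: [0.6495, 0.173, 0.3815]
eef_rot: [-180.0, 0.0, 103.2]
contact_force: [0.6, 0.8, -0.6]
gripper_width: 0.0597
gripper_force: 0.0
```

Emit:
{"name": "servo_tool", "arguments": {
  "rows": [
    {"dp": [-1,0.3,0],"twist": [0,0,8],"jaw": 7},
    {"dp": [-3,0.8,0],"twist": [0,0,16],"jaw": 7},
    {"dp": [-6,1.6,0],"twist": [0,0,24],"jaw": 7},
    {"dp": [-8,2.1,0],"twist": [0,0,32],"jaw": 7},
    {"dp": [-10,2.6,0],"twist": [0,0,40],"jaw": 7},
    {"dp": [-10,2.6,0],"twist": [0,0,48],"jaw": 7},
    {"dp": [-10,2.6,0],"twist": [0,0,56],"jaw": 7},
    {"dp": [-10,2.6,0],"twist": [0,0,62.3],"jaw": 7}
  ]
}}

```text
time: 25.7
position: [0.5496, 0.1992, 0.3811]
eef_rot: [180.0, 0.1, 165.8]
contact_force: [0.1, 0.5, 0.5]
gripper_width: 0.0702
gripper_force: 0.0
```

Emit:
{"name": "servo_tool", "arguments": {
  "rows": [
    {"dp": [-1.5,0.4,-2],"twist": [-1.9,-7.25,0],"jaw": 7},
    {"dp": [-2,0.5,-5],"twist": [-3.8,-14.5,0],"jaw": 7},
    {"dp": [-1,0.3,-8],"twist": [-5.7,-21.8,0],"jaw": 7},
    {"dp": [1,-0.3,-10.5],"twist": [-7.6,-29,0],"jaw": 7},
    {"dp": [3,-0.8,-11.5],"twist": [-7.6,-29,0],"jaw": 7},
    {"dp": [3.8,-1.1,-11.5],"twist": [-7.6,-29,0],"jaw": 7},
    {"dp": [3.8,-1.1,-11.5],"twist": [-7.6,-29,0],"jaw": 7},
    {"dp": [3.8,-1.1,-11.5],"twist": [-7.6,-29,0],"jaw": 7}
  ]
}}

```text
time: 26.5
position: [0.5888, 0.1882, 0.267]
eef_rot: [-180.0, 30.0, 165.4]
contact_force: [-0.4, 0.6, 0.7]
gripper_width: 0.0702
gripper_force: 0.0
```

```bash
python3 d.py dial2
cat > an.py <<'E'
import cv2,numpy as np,sys
for f in sys.argv[1:]:
    g=cv2.imread(f'pics/{f}_d.png',0).astype(np.float32);S=300/110  # px per mm
    cx,cy=249*.6-.2,257*.6-.2
    P=cv2.warpPolar(g,(50*4,1440),(cx,cy),50*S,cv2.INTER_LINEAR) # rows angle .25deg, cols .25mm
    A=np.roll(P,360,0)  # row0 = up, clockwise
    dark=np.clip(95-A,0,None)
    def pk(r0,r1):
        v=cv2.GaussianBlur(dark[:,int(r0*4):int(r1*4)].mean(1)[:,None],(1,9),0)[:,0];i=int(v.argmax());w=np.arange(i-20,i+21);vv=v[w%1440];return (w*vv).sum()/vv.sum()*.25,v[i]
    for r in((14,24),(20,30),(32,36),(36,40)):print(f,r,pk(*r))
    v=dark[:,int(34.5*4):int(40*4)].mean(1);v=np.convolve(v,np.ones(24)/24,'same');t=np.argsort(-v)[:1];print("thickest",t*.25)
E
python3 an.py dial1 dial2
```

```text
26.5 [0.5888 0.1882 0.267 ] [-179.9792   30.0209  165.425 ] [-0.3535  0.6498  0.6633] [325.6425 283.4134]
dial1 (14, 24) (np.float64(120.44623724413967), np.float32(65.825745))
dial1 (20, 30) (np.float64(120.85595562600074), np.float32(65.90273))
dial1 (32, 36) (np.float64(355.6172473174111), np.float32(65.92738))
dial1 (36, 40) (np.float64(355.5476172484666), np.float32(67.63307))
thickest [355.75]
dial2 (14, 24) (np.float64(120.47786891927335), np.float32(65.4189))
dial2 (20, 30) (np.float64(120.70113970239171), np.float32(65.27743))
dial2 (32, 36) (np.float64(118.00389222752965), np.float32(62.56187))
dial2 (36, 40) (np.float64(117.35091862170829), np.float32(64.33859))
thickest [117.5]
```

The zero mark is now at about 117.7° and the needle at 120.9°, so it is about 3° short. I'll do a small second turn.

Emit:
{"name": "servo_tool", "arguments": {
  "rows": [
    {"dp": [-2,0.5,1.5],"twist": [1.9,7.25,0],"jaw": 7},
    {"dp": [-3.9,1,4.5],"twist": [3.8,14.5,0],"jaw": 7},
    {"dp": [-3.9,1,8],"twist": [5.7,21.8,0],"jaw": 7},
    {"dp": [-2,0.5,11.5],"twist": [7.6,29,0],"jaw": 7},
    {"dp": [1,-0.3,11.5],"twist": [7.6,29,0],"jaw": 7},
    {"dp": [4,-1,11.5],"twist": [7.6,29,0],"jaw": 6},
    {"dp": [5.5,-1.3,11.5],"twist": [7.6,29,0],"jaw": 6},
    {"dp": [6.1,-1.4,11.5],"twist": [7.6,29,0],"jaw": 5.5},
    {"dp": [6.1,-1.4,11.5],"twist": [7.6,29,0],"jaw": 5.5}
  ]
}}

```text
time: 27.45
position: [0.6493, 0.1741, 0.38]
eef_rot: [-180.0, -0.0, 165.4]
contact_force: [-0.0, -0.2, -0.2]
gripper_width: 0.0549
gripper_force: 0.0
```

Emit:
{"name": "servo_tool", "arguments": {
  "squeeze": 40,
  "rows": [
    {"dp": [0,0,-2],"twist": [0,0,0],"jaw": 5.5},
    {"dp": [0,0,-4],"twist": [0,0,0],"jaw": 5.5},
    {"dp": [0,0,-5.5],"twist": [0,0,0],"jaw": 5.5},
    {"dp": [0,0,-6.5],"twist": [0,0,0],"jaw": 5},
    {"dp": [0,0,-7.1],"twist": [0,0,0],"jaw": 4},
    {"dp": [0,0,-7.1],"twist": [0,0,0],"jaw": 3.4},
    {"dp": [0,0,-7.1],"twist": [0,0,0],"jaw": 2.8},
    {"dp": [0,0,-7.1],"twist": [0,0,0],"jaw": 2.2},
    {"dp": [0,0,-7.1],"twist": [0,0,0],"jaw": 2},
    {"dp": [0,0,-7.1],"twist": [0,0,0],"jaw": 2}
  ]
}}

```text
time: 28.45
position: [0.6479, 0.174, 0.3104]
eef_rot: [-180.0, -0.0, 165.5]
contact_force: [-6.4, -2.0, 3.0]
gripper_width: 0.0287
gripper_force: 39.3
```

Emit:
{"name": "servo_tool", "arguments": {
  "rows": [
    {"dp": [0,0,0],"twist": [0,0,-0.8],"jaw": 2},
    {"dp": [0,0,0],"twist": [0,0,-1.6],"jaw": 2},
    {"dp": [0,0,0],"twist": [0,0,-2.2],"jaw": 2},
    {"dp": [0,0,0],"twist": [0,0,-2.2],"jaw": 2},
    {"dp": [0,0,0],"twist": [0,0,-2.2],"jaw": 2}
  ]
}}

```text
time: 28.95
position: [0.648, 0.1741, 0.3104]
eef_rot: [-180.0, -0.0, 163.3]
contact_force: [-6.3, -2.7, 1.9]
gripper_width: 0.0282
gripper_force: 39.3
```

Emit:
{"name": "servo_tool", "arguments": {
  "rows": [
    {"dp": [0,0,0],"twist": [0,0,0],"jaw": 3},
    {"dp": [0,0,0],"twist": [0,0,0],"jaw": 3.6},
    {"dp": [0,0,0],"twist": [0,0,0],"jaw": 4.4},
    {"dp": [0,0,0],"twist": [0,0,0],"jaw": 5.2},
    {"dp": [0,0,0.5],"twist": [0,0,0],"jaw": 5.5},
    {"dp": [0,0,2],"twist": [0,0,0],"jaw": 5.5},
    {"dp": [0,0,4.5],"twist": [0,0,0],"jaw": 6},
    {"dp": [0,0,7],"twist": [0,0,2.2],"jaw": 6},
    {"dp": [-3,0.8,7],"twist": [0,0,2.2],"jaw": 7},
    {"dp": [-7,1.8,7],"twist": [0,0,2.2],"jaw": 7},
    {"dp": [-10,2.5,7],"twist": [0,0,2.2],"jaw": 7},
    {"dp": [-10,2.5,7],"twist": [0,0,2.2],"jaw": 7}
  ]
}}

```text
time: 30.15
position: [0.5456, 0.2001, 0.3818]
eef_rot: [179.9, 0.1, 165.6]
contact_force: [0.2, -0.1, 0.4]
gripper_width: 0.0701
gripper_force: 0.0
```

Emit:
{"name": "servo_tool", "arguments": {
  "rows": [
    {"dp": [-1.5,0.4,-2],"twist": [-1.9,-7.25,0],"jaw": 7},
    {"dp": [-2,0.5,-5],"twist": [-3.8,-14.5,0],"jaw": 7},
    {"dp": [-1,0.3,-8],"twist": [-5.7,-21.8,0],"jaw": 7},
    {"dp": [1,-0.3,-10.5],"twist": [-7.6,-29,0],"jaw": 7},
    {"dp": [3,-0.8,-11.5],"twist": [-7.6,-29,0],"jaw": 7},
    {"dp": [3.8,-1.1,-11.5],"twist": [-7.6,-29,0],"jaw": 7},
    {"dp": [3.8,-1.1,-11.5],"twist": [-7.6,-29,0],"jaw": 7},
    {"dp": [3.8,-1.1,-11.5],"twist": [-7.6,-29,0],"jaw": 7}
  ]
}}

```text
time: 30.95
position: [0.588, 0.1882, 0.2659]
eef_rot: [-180.0, 30.0, 165.4]
contact_force: [-0.2, -0.7, 0.6]
gripper_width: 0.0699
gripper_force: 0.0
```

```bash
python3 d.py dial3; python3 an.py dial3
```

```text
30.95 [0.588  0.1882 0.2659] [-179.9771   30.0147  165.4184] [-0.1725 -0.7232  0.6145] [325.9555 285.4751]
dial3 (14, 24) (np.float64(120.46037195140615), np.float32(65.61727))
dial3 (20, 30) (np.float64(120.84395311184059), np.float32(65.80029))
dial3 (32, 36) (np.float64(120.98054457847041), np.float32(63.587677))
dial3 (36, 40) (np.float64(121.07048855907809), np.float32(63.62983))
thickest [121.25]
```

The needle reads about 120.9° and the zero mark 121.1°, so they coincide, and the pan hangs still. I'll back off and hand in.

Emit:
{"name": "servo_tool", "arguments": {
  "rows": [
    {"dp": [-2,0.5,0.5],"twist": [0,0,0],"jaw": 7},
    {"dp": [-5,1.3,2],"twist": [0,0,0],"jaw": 7},
    {"dp": [-9,2.3,4],"twist": [0,0,0],"jaw": 7},
    {"dp": [-12,3.1,6],"twist": [0,0,0],"jaw": 7},
    {"dp": [-12,3.1,6],"twist": [0,0,0],"jaw": 7},
    {"dp": [-12,3.1,6],"twist": [0,0,0],"jaw": 7}
  ]
}}

```text
time: 31.6
position: [0.4661, 0.2198, 0.3259]
eef_rot: [180.0, 30.1, 165.5]
contact_force: [0.5, 0.3, -0.7]
gripper_width: 0.0699
gripper_force: 0.0
```

Run:
```python
from plant import *
print(get_obs()["contact_force"]);print(close_job())
```

```text
[ 0.52772911  0.32375545 -0.7032331 ]
the job is handed in; nothing more can be done
None
```

The steel pan hangs still on the scale's hook, the dial's zero mark stands at the needle's tip (within about half a degree, as measured in the last picture), and the job was handed in at about 31.6 s with the arm clear of everything.

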